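# Shut the tandoor vent damper and run its wing nut down

## Robot

A 6-joint arm with a two-finger parallel gripper is mounted at the origin on the work surface. World frame = base frame: x ahead of the robot, y to its left, z up, the work surface at z = 0. Lengths are in m, angles in degrees, forces in N, time in s.
With the tool pointing down it reaches from about 0.225 to 0.875 m from the base axis. Payload 3.4 kg.
Tool frame: the origin (TCP) lies on the centre line of the jaws, within the pads' length; the fingertips stand 11 mm ahead of it and the grasp point (between the pads) lies 8 mm behind it (arm.finger_overhang is the distance from the TCP to the fingertips, in m); z points along the fingers, y is the line along which they close (so a half turn about z gives the same grasp; the last joint's range is limited). The gripper opens to 85 mm and grips with 20 to 120 N. Pads are 22 mm wide; open, the fingers measure 114 mm over their backs; the gripper's body (76 mm by 85 mm) begins 54 mm behind the grasp point. The pads swing forward as they close: fully open they stand 13 mm farther back than shut.
Start: joints at [-6.933, 15.808, 86.224, -0, 77.962, -6.933], TCP at [0.575, -0, 0.221] pointing down, gripper open.
Joint ranges: [-165.64, 165.64], [-43.16, 119.46], [12.63, 154.43], [-67.54, 247.53], [6.08, 155.33], [-154.97, 154.97]. Speed limits (degrees/s): [147.25, 147.25, 180, 180, 180, 180].

## Interface

Orientations are given as a 3x3 rotation matrix whose columns are the frame's x, y, z axes.
In Python, from rig import arm gives the robot as it stands.
- The arm moves only by the tool send_rows, never from a script. Its argument "increments" is a list of rows, each a list of 7 numbers: the shift along the tool's x, y, z scaled (see below), then the turn, a rotation vector about the tool's x, y, z scaled (see below), then the gripper command: -1 is fully open, 1 is shut, values between are in proportion. A call has 1 to 10 rows; each row shifts and turns the commanded pose from where the row before left it, along the tool's axes as they then stand; what a row does not reach is not made up. The controller multiplies each number of a shift by 0.03 m and each number of a turn by 5 degrees. A row lasts 1/10 s, in which the tool goes at most 50 mm and 8.59 degrees, less where a joint would pass 70% of its speed; a pose out of reach is approached as far as the arm can. A call with a number of a shift or a turn outside -1 to 1 is refused whole. A call with a gripper value outside its range is refused whole. The fingers move at their own pace and stop on an object; the grip force is fixed at half the most. Time passes only in rows, so rows that do not move let the fingers close. It gives the time, the measured TCP pose, the force, the opening and the grip force at its end, in the units of the state.
- arm.observe(): the state, without advancing time (a new reading comes with each control period).
- arm.camera(name): name is "scene" or "side" or "wrist"; returns a dict with "image" (420x560x3 uint8, blue, green, red), "K" (3x3 intrinsics, pixels), "rvec" (rotation vector, rad) and "tvec" (3), from world to camera coordinates, as OpenCV has them; the wrist camera has in their place "T_tool_cam" (4x4, takes a point from camera to tool coordinates, whose origin is the TCP and whose axes are the flange's). Camera axes: x right, y down, z forward; pixel columns grow to the right and rows downward; lengths in m; the calibration is good to about 2 mm. A picture is of the moment at which its call begins: read the wrist's pose just before it. There is no depth.
- arm.finish_job(): hands the job in; it is judged then, once.
The state is a dict: "time": time; "qpos": joint angles; "joint_velocities": joint speeds; "joint_torque": joint torques, N m; "tcp_pos": TCP position; "tcp_rot": TCP orientation; "wrist_force": force on the tool from outside, world axes, zero at the start; "ft_torque": the same for the moment, N m; "opening": opening from 0.0 (shut) to 1.0 (fully open); "finger_force": force on a finger pad.
Only numpy, scipy, OpenCV 4.12 (cv2) and the standard library are available. Lean on these libraries where they do the work, as an engineer would, in place of code of your own. Each camera call takes 0.05 s, during which the arm holds its last target. There are 200 camera calls.

## Task

Close the tandoor's vent by pushing the upright tab of its sliding damper plate with the fingertips until the plate is fully shut, then lock it: push the wings of the loose wing nut round clockwise (seen from above) with the fingertips, stroke after stroke, until the nut is right down and will turn no further. Only push: never pinch or grip the tab or the nut. Leave the kadchi, the plate, the bottle and the casserole where they are.

Things in the scene. Friction and masses are not known exactly. Their poses are not given: they have to be found in the camera images.
- vent: Fixed dark steel frame of the vent, 20 mm high; spans x -60 to +60 and y -120 to +195 mm about its origin, which lies on the board below the wing nut's axis. Yaw varies. Barred opening at y -100 to -50 mm. Rails 28 mm above the board along x = +44 and -43 mm. A heat-shield lip stands at x -45 to -41, y -50 to +50 mm, up to 65 mm above the board: little room for fingers between it and the nut
- stud (a point): Top of the 10 mm stud, on the wing nut's axis, 60 mm above the board; axes as vent
- damper (a joint): Position of the damper plate (m). It slides along the vent's -y direction: 0 = open, 0.055 = fully shut against its stop. It starts anywhere from 0 to 0.02. About 2.5 N moves it slowly and it stays where it is left; it slides under the nut freely whatever the nut does
- tab (a point): Centre of the outer (+y) face of the upright tab at the +y end of the damper plate; push here along the vent's -y. The tab is 60 mm wide (x), 6 mm thick (y), and stands from 24 to 54 mm above the board (this point is at 39 mm). At vent y = +153 mm when open, +98 mm when shut; axes as vent
- nut (a joint): Angle of the brass wing nut (rad): grows as it is turned clockwise seen from above. 7.0 = right down on its washer, a hard stop; it starts between 1.2 and 3.4, so 3.6 to 5.8 rad are to be turned. It also sinks 3 mm per turn. A drag of about 0.05 N m: it stays where it is left
- wings (a point): Point on the nut's axis at mid-height of its wings, 54 mm above the board when right down, up to 3 mm higher when loose. It turns with the nut: x points along one wing, -x along the other. The two upright wings are 6 mm thick, reach 38 mm from the axis and stand 7 mm above and below this point (lower down only out to 25 mm). Hub 24 mm wide, its top 13 mm below. Right down, x points 45 degrees clockwise of the vent's +x
- kadchi: Loose stainless ladle lying beyond the vent, bystander: bowl 76 mm across and 30 mm high, origin under the bowl's centre, handle along its +y to 275 mm
- plate: Loose white ceramic plate, 180 mm across, 20 mm high, beyond the vent, bystander; origin under its centre
- bottle: Loose empty plastic bottle with flip-top cap, 66 mm across, 182 mm high, standing to one side, bystander; origin under its centre
- casserole: Loose steel casserole, 200 mm across and 85 mm high, its round lid standing open at its +x side up to 287 mm, to the other side, bystander; origin under its centre

How it is judged (in metres and radians):
On the way, in this order (a step that is already met when the one before it is completed fails the run):
1. the damper plate is pushed fully shut (value of joint damper above 0.051 m), for 0.2 s.
2. the wing nut is turned right down (value of joint nut above 6.8 rad and value of joint damper above 0.049 m), for 0.2 s.
At the end, for the whole second after the job is handed in: The damper is within 6 mm of fully shut, the wing nut within 0.2 rad of its stop and still, the bystanders within 25 mm of where they stood and the bottle upright (all of step 2 and velocity of joint nut below 0.05 rad/s and distance of each of kadchi, plate, bottle, casserole from where it was at the start of the episode below 0.025 m and angle between bottle's own z axis and vertical below 0.2 rad); the robot touches nothing.
It fails at once if the wing nut is pinched: fingers press on both sides of its wings at once (over 5 N each) ((contact force between the fingers and nut_c0 above 5 N or contact force between the fingers and nut_c1 above 5 N or contact force between the fingers and nut_c2 above 5 N or contact force between the fingers and nut_c3 above 5 N or contact force between the fingers and nut_c4 above 5 N) and (contact force between the fingers and nut_c5 above 5 N or contact force between the fingers and nut_c6 above 5 N or contact force between the fingers and nut_c7 above 5 N or contact force between the fingers and nut_c8 above 5 N or contact force between the fingers and nut_c9 above 5 N)).
It fails at once if the tab is pinched: fingers press on both its faces at once (over 5 N each) (contact force between the fingers and damper_c1 above 5 N and contact force between the fingers and damper_c2 above 5 N).
It fails at once if a bystander is moved, lifted or knocked over (distance of any of kadchi, plate, bottle, casserole from where it was at the start of the episode above 0.025 m or angle between bottle's own z axis and vertical above 0.3 rad).
It also fails if it takes over 64 s, if anything falls off the work surface, if the arm or the gripper's body presses on something with over 40 N, if the wrist force passes 120 N, or if a joint passes its speed limit or range.

## Working session

There is one attempt and no reset: what is moved stays moved. The work goes in short steps, Python scripts to look and compute and a tool call to move; the robot and the scene stay as the last step left them, time stands still between calls to the robot, and variables do not carry over. Pictures are saved under pics/ and viewed, at most 10 in all, crops included, and the job is handed in when it is done.

Besides the shell and the picture viewer there is one more tool, called after "Call:" by a JSON object that holds its "op" and its "data". send_rows: Moves the arm, as the interface text tells. Its arguments: {"type":"object","properties":{"increments":{"type":"array","items":{"type":"array","items":{"type":"number","minimum":-1,"maximum":1}}}},"required":["increments"]}

```bash
ls; mkdir -p pics; python3 - <<'E'
from rig import arm
import cv2,numpy as np
s=arm.observe();print(s)
for n in("scene","side"):
    c=arm.camera(n);cv2.imwrite(f"pics/{n}0.png",c["image"]);np.savez(f"{n}.npz",**{k:v for k,v in c.items() if k!="image"})
    print(n,-cv2.Rodrigues(np.array(c["rvec"]))[0].T@np.array(c["tvec"]).ravel())
s=arm.observe();c=arm.camera("wrist");cv2.imwrite("pics/wrist0.png",c["image"])
np.savez("wrist0.npz",K=c["K"],T=c["T_tool_cam"],p=s["tcp_pos"],R=s["tcp_rot"]);print(c["T_tool_cam"],s["tcp_rot"])
E
```

```text
pics
{'time': 0.0, 'qpos': array([-6.93276460e+00,  1.58485799e+01,  8.62950126e+01,  1.03045237e-03,
        7.79609467e+01, -6.93152042e+00]), 'joint_velocities': array([-0.0457121 ,  0.02496547,  0.05976305, -0.02917497, -0.12202773,
       -0.0566386 ]), 'joint_torque': array([ 6.20495921e-04, -4.16768074e+01, -2.45808578e+01, -1.52056768e-04,
        1.11346930e-02,  1.69860516e-05]), 'tcp_pos': array([5.74464670e-01, 6.65891584e-05, 2.20331626e-01]), 'tcp_rot': array([[ 2.56974398e-05,  9.99998363e-01, -1.80908828e-03],
       [ 9.99999971e-01, -2.52674741e-05,  2.37692261e-04],
       [ 2.37646161e-04, -1.80909434e-03, -9.99998335e-01]]), 'wrist_force': array([ 0.01870179,  0.16806845, -0.2906752 ]), 'ft_torque': array([ 0.02468833,  0.00592691, -0.06618052]), 'finger_force': 0.0, 'opening': 1.0004013014562978}
scene [ 0.98058291 -0.67052656  1.11984019]
side [-0.2145784  -0.92394427  1.11869502]
[[-7.00385687e-04 -9.47530025e-01 -3.19666014e-01  8.23712720e-02]
 [ 9.99999630e-01 -5.04132412e-04 -6.96679726e-04 -9.44148368e-04]
 [ 4.98970960e-04 -3.19666384e-01  9.47530028e-01 -1.51542086e-01]
 [ 0.00000000e+00  0.00000000e+00  0.00000000e+00  1.00000000e+00]] [[-1.94534067e-05  9.99998580e-01 -1.68504508e-03]
 [ 9.99999976e-01  1.98174531e-05  2.16029048e-04]
 [ 2.16062135e-04 -1.68504084e-03 -9.99998557e-01]]
```

View pics/scene0.png

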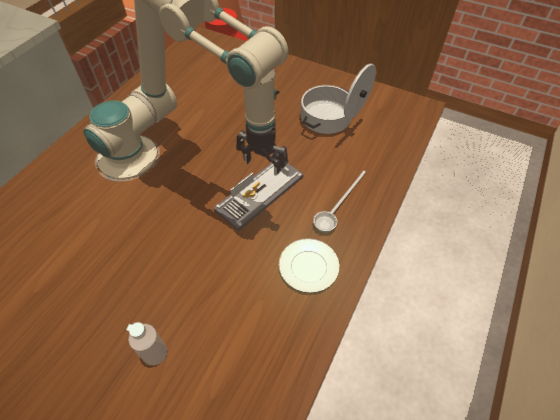

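View pics/wrist0.png

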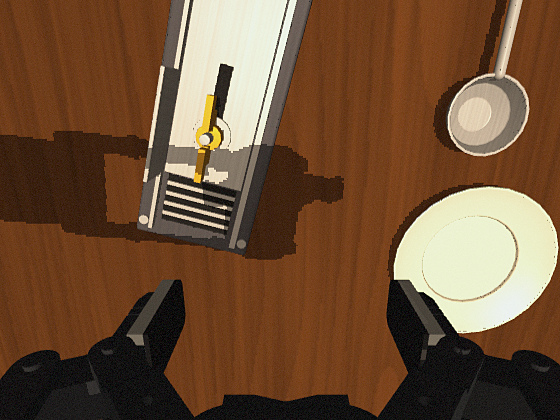

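The wrist view shows the vent with its bars towards world -y. Stud top is at about (205,139), wing ends at (210,95) and (200,185), and frame corners at (138,230) and (245,254). The lip is on the left. The scene view shows the tab end near the gripper, the casserole and kadchi beyond it, and the bottle far off.

```bash
cat > h.py <<'E'
import numpy as np
def ray(w,uv,z):
    R=w["R"];T=w["T"];d=R@T[:3,:3]@np.linalg.solve(w["K"],[*uv,1]);o=w["p"]+R@T[:3,3]
    return o+d*(z-o[2])/d[2]
def sray(n,uv,z):
    import cv2
    c=np.load(n+".npz");R=cv2.Rodrigues(c["rvec"])[0];o=-R.T@c["tvec"].ravel();d=R.T@np.linalg.solve(c["K"],[*uv,1])
    return o+d*(z-o[2])/d[2]
E
python3 - <<'E'
import numpy as np
from h import *
w=np.load("wrist0.npz")
for n,uv,z in [("stud",(205,139),.06),("cL",(138,230),.02),("cR",(245,254),.02),("w1",(210,95),.056),("w2",(200,185),.056),("lipTop",(162,66),.065),("edgeR top",(312,0),.02),("kad",(488,115),.015),("plate",(475,258),.01)]: 
    print(n,ray(w,uv,z).round(4))
a=ray(w,(138,230),.02);b=ray(w,(245,254),.02);print(np.degrees(np.arctan2(*(b-a)[1::-1])),np.linalg.norm(b-a))
E
```

```text
stud [0.5034 0.0424 0.06  ]
cL [ 0.416  -0.0584  0.02  ]
cR [ 0.5289 -0.0865  0.02  ]
w1 [0.5094 0.0786 0.056 ]
w2 [4.948e-01 3.000e-04 5.600e-02]
lipTop [0.4742 0.1009 0.065 ]
edgeR top [0.5962 0.1568 0.02  ]
kad [0.7694 0.0595 0.015 ]
plate [ 0.7856 -0.0961  0.01  ]
-13.969670132445536 0.116310224467219
```

```bash
python3 - <<'E'
import cv2
a=cv2.imread("pics/scene0.png")[140:240,190:350];b=cv2.imread("pics/side0.png")
cv2.imwrite("pics/crop.png",cv2.resize(a,None,fx=5,fy=5,interpolation=2))
E
```

```text
(no output)
```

View pics/side0.png

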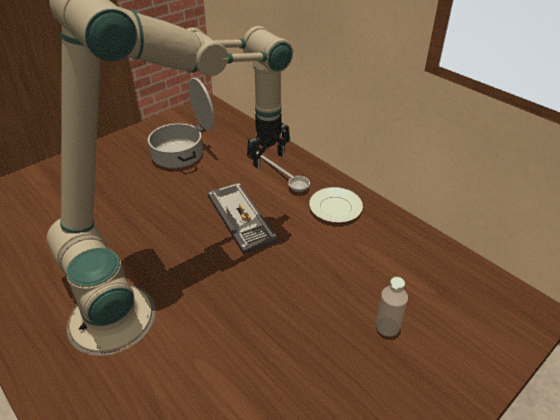

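```bash
python3 - <<'E'
from h import *
print("cass rim",sray("scene",(326,100),.085),sray("side",(176,140),.085)); print("handle end",sray("scene",(364,173),.01)); print("bottle",sray("side",(388,330),0))
print("stud scene check",sray("side",(243,213),.055),"far frame",sray("side",(210,190),.02),sray("side",(238,184),.02))
E
```

```text
cass rim [0.55035842 0.53113399 0.085     ] [0.55069342 0.50163736 0.085     ]
handle end [0.79773997 0.32124706 0.01      ]
bottle [ 0.5270801  -0.53319257  0.        ]
stud scene check [0.49836163 0.0396037  0.055     ] far frame [0.51226174 0.24309705 0.02      ] [0.6060164  0.20384399 0.02      ]
```

Call:
{"op": "send_rows", "data": {"increments": [[0, 0, 0, 0, 0, -1, 1], [0, 0, 0, 0, 0, -1, 1], [0, 0, 0, 0, 0, -1, 1], [0, 0, 0, 0, 0, -1, 1], [0, 0, 0, 0, 0, -1, 1], [0, 0, 0, 0, 0, -1, 1], [0, 0, 0, 0, 0, -1, 1], [0, 0, 0, 0, 0, -1, 1], [0, 0, 0, 0, 0, -1, 1], [0, 0, 0, 0, 0, -1, 1]]}}

```text
time: 1.15
tcp_pos: [0.5748, 0.0, 0.2208]
tcp_rot: [[-0.768, 0.64, -0.001], [0.64, 0.768, 0.0], [0.001, -0.0, -1.0]]
wrist_force: [0.6, 0.5, -0.7]
opening: 0.001
finger_force: 0.0
```

Call:
{"op": "send_rows", "data": {"increments": [[0, 0, 0, 0, 0, -1, 1], [0, 0, 0, 0, 0, -1, 1], [0, 0, 0, 0, 0, -1, 1], [0, 0, 0, 0, 0, -1, 1], [0, 0, 0, 0, 0, -1, 1], [0, 0, 0, 0, 0, 0, 1], [0, 0, 0, 0, 0, 0, 1]]}}

```text
time: 1.85
tcp_pos: [0.5749, 0.0, 0.221]
tcp_rot: [[-0.965, 0.261, -0.0], [0.261, 0.965, 0.0], [0.0, -0.0, -1.0]]
wrist_force: [0.6, 0.0, -0.1]
opening: 0.0
finger_force: 0.0
```

Call:
{"op": "send_rows", "data": {"increments": [[0.27, 0.7, 0.33, 0, 0, 0, 1], [0.27, 0.7, 0.33, 0, 0, 0, 1], [0.27, 0.7, 0.33, 0, 0, 0, 1], [0.27, 0.7, 0.33, 0, 0, 0, 1], [0.27, 0.7, 0.33, 0, 0, 0, 1], [0.27, 0.7, 0.33, 0, 0, 0, 1], [0.27, 0.7, 0.33, 0, 0, 0, 1], [0.27, 0.7, 0.33, 0, 0, 0, 1], [0.27, 0.7, 0.33, 0, 0, 0, 1], [0, 0.6, 0.33, 0, 0, 0, 1]]}}

```text
time: 2.85
tcp_pos: [0.5574, 0.2201, 0.1218]
tcp_rot: [[-0.966, 0.259, -0.001], [0.259, 0.966, 0.0], [0.001, -0.0, -1.0]]
wrist_force: [0.2, -0.3, 0.1]
opening: -0.003
finger_force: 0.0
```

Call:
{"op": "send_rows", "data": {"increments": [[0.2, 0, 0, 0, 0, 0, 1], [0, 0, 0, 0, 0, 0, 1], [0, 0, 0, 0, 0, 0, 1]]}}

```text
time: 3.15
tcp_pos: [0.5527, 0.2197, 0.1226]
tcp_rot: [[-0.966, 0.259, 0.001], [0.259, 0.966, -0.0], [-0.001, -0.0, -1.0]]
wrist_force: [0.7, -1.1, -0.2]
opening: 0.005
finger_force: 0.0
```

```bash
python3 - <<'E'
from rig import arm
import cv2,numpy as np
s=arm.observe();c=arm.camera("wrist");cv2.imwrite("pics/wrist1.png",c["image"])
np.savez("wrist1.npz",K=c["K"],T=c["T_tool_cam"],p=s["tcp_pos"],R=s["tcp_rot"]);print(s["tcp_pos"])
E
```

```text
[0.55269106 0.21971327 0.12260073]
```

View pics/wrist1.png

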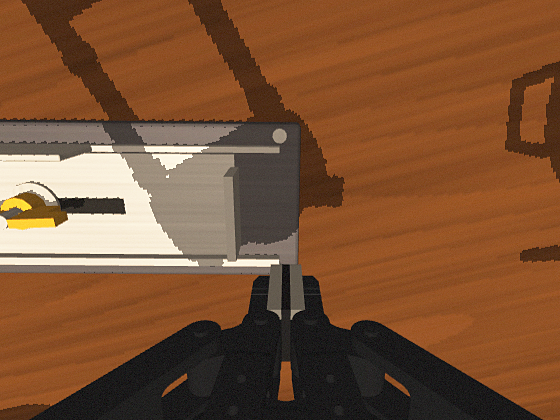

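The tab appears at columns 225–241, rows 168–260. The frame's edges are level in the image, so the yaw is right. The closed fingertips are around (287,270).

```bash
python3 - <<'E'
from h import *
w=np.load("wrist1.npz");O=np.array([.5035,.0425,0]);t=np.radians(-15)
for n,uv,z in [("tabtop far",(241,170),.054),("tab near",(241,260),.054),("frame cor",(299,122),.02),("frame corN",(299,271),.02),("frame left",(0,122),.02),("frameN left",(0,273),.02)]:
    p=ray(w,uv,z)-O;print(n,p.round(4),(p[0]*np.cos(t)+p[1]*np.sin(t)).round(4),(-p[0]*np.sin(t)+p[1]*np.cos(t)).round(4))
p=w["p"]-O;print(p[0]*np.cos(t)+p[1]*np.sin(t),-p[0]*np.sin(t)+p[1]*np.cos(t))
E
```

```text
tabtop far [0.0073 0.1592 0.054 ] -0.0341 0.1557
tab near [0.0672 0.1405 0.054 ] 0.0285 0.1531
frame cor [-0.0086  0.2022  0.02  ] -0.0606 0.1931
frame corN [0.1038 0.1734 0.02  ] 0.0554 0.1944
frame left [-0.0626  0.0016  0.02  ] -0.0609 -0.0147
frameN left [ 0.0432 -0.0583  0.02  ] 0.0569 -0.0451
0.001648742827955997 0.1839064603614273
```

Call:
{"op": "send_rows", "data": {"increments": [[0, 0, 0.52, 0, 0, 0, 1], [0, 0, 0.52, 0, 0, 0, 1], [0, 0, 0.52, 0, 0, 0, 1], [0, 0, 0.52, 0, 0, 0, 1], [0, 0, 0.52, 0, 0, 0, 1], [0, 0, 0, 0, 0, 0, 1], [0, -0.3, 0, 0, 0, 0, 1], [0, -0.3, 0, 0, 0, 0, 1], [0, -0.2, 0, 0, 0, 0, 1], [0, -0.2, 0, 0, 0, 0, 1]]}}

```text
time: 4.2
tcp_pos: [0.5449, 0.1906, 0.045]
tcp_rot: [[-0.966, 0.259, 0.001], [0.259, 0.966, 0.0], [-0.001, 0.001, -1.0]]
wrist_force: [-0.6, -0.6, 0.1]
opening: -0.001
finger_force: 0.0
```

Call:
{"op": "send_rows", "data": {"increments": [[0, -0.15, 0, 0, 0, 0, 1], [0, -0.15, 0, 0, 0, 0, 1], [0, -0.15, 0, 0, 0, 0, 1], [0, -0.15, 0, 0, 0, 0, 1], [0, -0.15, 0, 0, 0, 0, 1], [0, -0.15, 0, 0, 0, 0, 1], [0, -0.15, 0, 0, 0, 0, 1], [0, -0.15, 0, 0, 0, 0, 1]]}}

```text
time: 5.0
tcp_pos: [0.5352, 0.1563, 0.0442]
tcp_rot: [[-0.966, 0.259, 0.0], [0.259, 0.966, 0.0], [-0.0, 0.0, -1.0]]
wrist_force: [0.4, -0.5, 0.1]
opening: -0.006
finger_force: 0.0
```

Call:
{"op": "send_rows", "data": {"increments": [[0, -0.1, 0, 0, 0, 0, 1], [0, -0.1, 0, 0, 0, 0, 1], [0, -0.1, 0, 0, 0, 0, 1]]}}

```text
time: 5.3
tcp_pos: [0.533, 0.1477, 0.0442]
tcp_rot: [[-0.966, 0.259, 0.0], [0.259, 0.966, 0.0], [-0.0, 0.0, -1.0]]
wrist_force: [-0.2, -0.4, 0.7]
opening: 0.004
finger_force: 0.0
```

```bash
python3 - <<'E'
from rig import arm
import cv2,numpy as np
s=arm.observe();c=arm.camera("wrist");cv2.imwrite("pics/wrist2.png",c["image"])
np.savez("wrist2.npz",K=c["K"],T=c["T_tool_cam"],p=s["tcp_pos"],R=s["tcp_rot"]);print(s["tcp_pos"],s["wrist_force"])
E
```

```text
[0.53298022 0.14772007 0.04422568] [-0.1662508  -0.38915552  0.74540909]
```

View pics/wrist2.png

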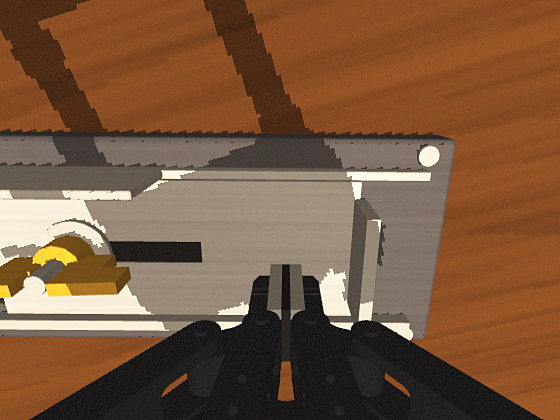

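```bash
python3 - <<'E'
from h import *
from rig import arm
print(arm.observe()["time"], [k for k in dir(arm) if k[0]!='_'], arm.finger_overhang)
w=np.load("wrist2.npz");O=np.array([.5035,.0425,0]);t=np.radians(-15)
for n,uv,z in [("tabtop far",(380,207),.054),("tab top far L",(363,200),.054),("tab top nearL",(350,322),.054),("frame cor",(455,140),.02),("studtop",(32,285),.06),("wing end",(128,268),.062),("tip",(287,265),.033)]:
    p=ray(w,uv,z)-O;print(n,(p[0]*np.cos(t)+p[1]*np.sin(t)).round(4),(-p[0]*np.sin(t)+p[1]*np.cos(t)).round(4))
T=w["T"];
for z in (0,.011):
    q=np.linalg.inv(T)@[0,0,z,1];q=w["K"]@q[:3];print(q[:2]/q[2])
p=w["p"]-O;print(p[0]*np.cos(t)+p[1]*np.sin(t),-p[0]*np.sin(t)+p[1]*np.cos(t))
E
```

```text
5.35 ['MotionError', 'camera', 'finger_overhang', 'finish_job', 'observe'] 0.011
tabtop far -0.0357 0.1486
tab top far L -0.0388 0.1413
tab top nearL 0.0212 0.1393
frame cor -0.059 0.1919
studtop -0.0023 -0.0008
wing end -0.0115 0.0429
tip 0.0022 0.1097
[286.11480536 274.13070148]
[286.06666299 263.51811765]
0.001242752082455681 0.10926482846500384
```

The wrist view shows the tab (columns 350–380) to the right of the fingers (287). The TCP is past the tab, yet no force was felt. I'll check with the other cameras.

```bash
python3 - <<'E'
from rig import arm
import cv2,numpy as np
a=arm.camera("scene")["image"][130:230,190:320];b=arm.camera("side")["image"][150:250,180:310]
cv2.imwrite("pics/c3.png",np.hstack([cv2.resize(i,(400,308),interpolation=2) for i in (a,b)]))
E
```

```text
(no output)
```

View pics/c3.png

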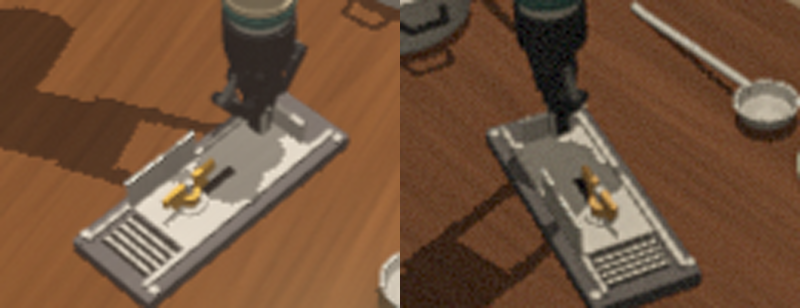

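Call:
{"op": "send_rows", "data": {"increments": [[0, 0, -0.5, 0, 0, 0, 1], [0, 0, -0.5, 0, 0, 0, 1], [0, 0, -0.5, 0, 0, 0, 1], [0, 0, -0.5, 0, 0, 0, 1], [0, 0, 0, 0, 0, 0, 1], [0, 0.6, 0, 0, 0, 0, 1], [0, 0.6, 0, 0, 0, 0, 1], [0, 0.6, 0, 0, 0, 0, 1], [0, 0.6, 0, 0, 0, 0, 1], [0, 0, 0, 0, 0, 0, 1]]}}

```text
time: 6.45
tcp_pos: [0.5524, 0.2206, 0.1037]
tcp_rot: [[-0.967, 0.256, 0.0], [0.256, 0.967, 0.001], [-0.0, 0.001, -1.0]]
wrist_force: [0.6, -0.6, -0.6]
opening: 0.0
finger_force: 0.0
```

Call:
{"op": "send_rows", "data": {"increments": [[0, 0, 0.5, 0, 0, 0, 1], [0, 0, 0.5, 0, 0, 0, 1], [0, 0, 0.5, 0, 0, 0, 1], [0, 0, 0.5, 0, 0, 0, 1], [0, 0, 0, 0, 0, 0, 1], [0, 0, 0, 0, 0, 0, 1]]}}

```text
time: 7.05
tcp_pos: [0.5515, 0.2175, 0.044]
tcp_rot: [[-0.966, 0.258, -0.001], [0.258, 0.966, -0.0], [0.001, -0.001, -1.0]]
wrist_force: [-0.7, -0.2, -0.5]
opening: 0.0
finger_force: 0.0
```

Call:
{"op": "send_rows", "data": {"increments": [[0, -0.2, 0, 0, 0, 0, 1], [0, -0.2, 0, 0, 0, 0, 1], [0, -0.2, 0, 0, 0, 0, 1], [0, 0, 0, 0, 0, 0, 1]]}}

```text
time: 7.45
tcp_pos: [0.5468, 0.199, 0.0447]
tcp_rot: [[-0.966, 0.26, 0.0], [0.26, 0.966, -0.0], [-0.0, -0.0, -1.0]]
wrist_force: [-1.0, 0.1, -0.7]
opening: -0.005
finger_force: 0.0
```

```bash
cat >> h.py <<'E'
O=np.array([.5035,.0425,0]);_t=np.radians(-15)
def vent(p):
    p=np.array(p)-O;return np.round([p[0]*np.cos(_t)+p[1]*np.sin(_t),-p[0]*np.sin(_t)+p[1]*np.cos(_t),p[2]],4)
E
python3 - <<'E'
from h import *
from rig import arm
import cv2
s=arm.observe();print(vent(s["tcp_pos"]),s["wrist_force"])
a=arm.camera("wrist")["image"]
b=arm.camera("side")["image"][150:250,180:310]
cv2.imwrite("pics/c4.png",np.hstack([cv2.resize(i,(400,308),interpolation=2) for i in (a,b)]))
E
```

```text
[0.0013 0.1624 0.0447] [-0.95495553  0.14527493 -0.74751963]
```

View pics/c4.png

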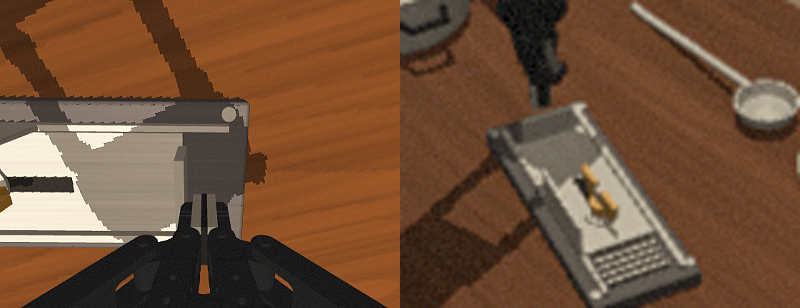

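```bash
python3 - <<'E'
from h import *
from rig import arm
import cv2
s=arm.observe();tip=s["tcp_pos"]+.011*s["tcp_rot"][:,2]
def w(v): return O+[v[0]*np.cos(_t)-v[1]*np.sin(_t),v[0]*np.sin(_t)+v[1]*np.cos(_t),v[2]]
for n in("scene","side"):
    c=np.load(n+".npz")
    P=np.array([tip,s["tcp_pos"],w([0,0,.06]),w([-.06,.195,.02]),w([.06,.195,.02]),w([.06,-.12,.02]),w([-.06,-.12,.02])])
    print(n,cv2.projectPoints(P,c["rvec"],c["tvec"],c["K"],None)[0][:,0].round(1).tolist())
E
```

```text
Traceback (most recent call last):
NameError: name '_t' is not defined
```

```bash
sed -i 's/_t/T0/g' h.py; python3 - <<'E'
from h import *
from rig import arm
import cv2
s=arm.observe();tip=s["tcp_pos"]+.011*s["tcp_rot"][:,2]
def w(v): return O+[v[0]*np.cos(T0)-v[1]*np.sin(T0),v[0]*np.sin(T0)+v[1]*np.cos(T0),v[2]]
for n in("scene","side"):
    c=np.load(n+".npz")
    P=np.array([tip,s["tcp_pos"],w([0,0,.06]),w([-.06,.195,.02]),w([.06,.195,.02]),w([.06,-.12,.02]),w([-.06,-.12,.02])])
    print(n,cv2.projectPoints(P,c["rvec"],c["tvec"],c["K"],None)[0][:,0].round(1).tolist())
E
```

```text
scene [[285.1, 166.4], [285.1, 164.3], [251.2, 188.1], [278.4, 155.4], [303.5, 172.5], [238.4, 227.8], [213.0, 206.9]]
side [[225.2, 188.5], [225.0, 186.1], [243.6, 210.7], [205.7, 191.5], [237.3, 181.8], [277.2, 237.0], [242.2, 249.5]]
```

The tips evidently rode over the tab, so they stand higher than I reckoned. I'll feel downward gently for the true tip height.

Call:
{"op": "send_rows", "data": {"increments": [[0, 0.2, 0, 0, 0, 0, 1], [0, 0.2, 0, 0, 0, 0, 1], [0, 0, 0.17, 0, 0, 0, 1], [0, 0, 0.17, 0, 0, 0, 1], [0, 0, 0, 0, 0, 0, 1]]}}

```text
time: 8.05
tcp_pos: [0.5491, 0.2116, 0.0328]
tcp_rot: [[-0.966, 0.258, -0.002], [0.258, 0.966, -0.001], [0.002, -0.001, -1.0]]
wrist_force: [0.0, -0.5, 0.1]
opening: 0.002
finger_force: 0.0
```

Call:
{"op": "send_rows", "data": {"increments": [[0, 0, 0.1, 0, 0, 0, 1], [0, 0, 0.05, 0, 0, 0, 1], [0, 0, 0, 0, 0, 0, 1]]}}

```text
time: 8.35
tcp_pos: [0.5499, 0.2115, 0.0292]
tcp_rot: [[-0.966, 0.259, -0.0], [0.259, 0.966, -0.0], [0.0, -0.0, -1.0]]
wrist_force: [0.5, -0.2, -0.2]
opening: -0.001
finger_force: 0.0
```

```bash
python3 - <<'E'
from h import *
from rig import arm
import cv2
s=arm.observe();print(s["time"],vent(s["tcp_pos"]),s["wrist_force"])
w=np.load("wrist2.npz");T=w["T"]
for x in (0,.011,-.011):
  for z in (-.03,-.02,-.01,0,.011):
    q=np.linalg.inv(T)@[x,0,z,1];q=w["K"]@q[:3];print(x,z,q[:2]/q[2], w["K"][0,0]/q[2])
E
```

```text
8.35 [0.0011 0.1753 0.0292] [ 0.52511099 -0.16987549 -0.18565405]
0 -0.03 [286.28207176 311.00318191] 2510.3580609384717
0 -0.02 [286.21933211 297.17274856] 2353.1284554248678
0 -0.01 [286.16398829 284.9726673 ] 2214.4333102110013
0 0 [286.11480536 274.13070148] 2091.1777356802
0 0.011 [286.06666299 263.51811765] 1970.5298624193856
0.011 -0.03 [286.28306251 286.73374292] 2574.1857291977694
0.011 -0.02 [286.21876641 274.13043145] 2409.1219866156753
0.011 -0.01 [286.16221911 263.04603952] 2263.951312843779
0.011 0 [286.11209944 253.22158829] 2135.2818997537256
0.011 0.011 [286.06316067 243.62861864] 2009.644167404907
-0.011 -0.03 [286.28112896 334.09820556] 2449.619058748381
-0.011 -0.02 [286.2198721 319.1682825] 2299.6786391330725
-0.011 -0.01 [286.16568173 305.96065043] 2167.0350958704967
-0.011 0 [286.11740177 294.19354061] 2048.8586406413992
-0.011 0.011 [286.07003158 282.64816751] 1932.9090754596518
```

Call:
{"op": "send_rows", "data": {"increments": [[0, 0, 0.15, 0, 0, 0, 1], [0, -0.3, 0, 0, 0, 0, 1], [0, -0.3, 0, 0, 0, 0, 1], [0, -0.2, 0, 0, 0, 0, 1], [0, -0.1, 0, 0, 0, 0, 1], [0, -0.1, 0, 0, 0, 0, 1]]}}

```text
time: 8.95
tcp_pos: [0.542, 0.1825, 0.025]
tcp_rot: [[-0.966, 0.26, -0.0], [0.26, 0.966, 0.0], [0.0, 0.0, -1.0]]
wrist_force: [0.5, 2.2, -1.5]
opening: -0.0
finger_force: 1.3
```

Call:
{"op": "send_rows", "data": {"increments": [[0, -0.1, 0, 0, 0, 0, 1], [0, -0.1, 0, 0, 0, 0, 1], [0, -0.1, 0, 0, 0, 0, 1], [0, -0.1, 0, 0, 0, 0, 1]]}}

```text
time: 9.35
tcp_pos: [0.5389, 0.171, 0.025]
tcp_rot: [[-0.966, 0.259, -0.0], [0.259, 0.966, 0.0], [0.0, -0.0, -1.0]]
wrist_force: [-0.8, 3.4, -1.3]
opening: -0.002
finger_force: 1.4
```

Call:
{"op": "send_rows", "data": {"increments": [[0, -0.1, 0, 0, 0, 0, 1], [0, -0.1, 0, 0, 0, 0, 1], [0, -0.1, 0, 0, 0, 0, 1], [0, -0.1, 0, 0, 0, 0, 1], [0, -0.1, 0, 0, 0, 0, 1], [0, -0.1, 0, 0, 0, 0, 1]]}}

```text
time: 9.95
tcp_pos: [0.5344, 0.1535, 0.0251]
tcp_rot: [[-0.966, 0.259, -0.0], [0.259, 0.966, 0.0], [0.0, -0.0, -1.0]]
wrist_force: [-2.2, 2.7, -0.3]
opening: 0.0
finger_force: 1.4
```

Call:
{"op": "send_rows", "data": {"increments": [[0, -0.1, 0, 0, 0, 0, 1], [0, -0.1, 0, 0, 0, 0, 1]]}}

```text
time: 10.15
tcp_pos: [0.5333, 0.149, 0.0251]
tcp_rot: [[-0.965, 0.26, 0.001], [0.26, 0.965, 0.003], [-0.0, 0.003, -1.0]]
wrist_force: [-0.3, 12.4, -1.4]
opening: 0.002
finger_force: 5.9
```

Call:
{"op": "send_rows", "data": {"increments": [[0, -0.05, 0, 0, 0, 0, 1], [0, -0.05, 0, 0, 0, 0, 1]]}}

```text
time: 10.35
tcp_pos: [0.5334, 0.1489, 0.0252]
tcp_rot: [[-0.965, 0.263, 0.003], [0.263, 0.965, 0.008], [-0.001, 0.008, -1.0]]
wrist_force: [-0.5, 18.9, -2.6]
opening: -0.003
finger_force: 9.0
```

Call:
{"op": "send_rows", "data": {"increments": [[0, 0, 0, 0, 0, 0, 1], [0, 0.3, 0, 0, 0, 0, 1], [0, 0.1, 0, 0, 0, 0, 1], [0, 0, -0.5, 0, 0, 0, 1], [0, 0, -0.5, 0, 0, 0, 1], [0, 0, -0.5, 0, 0, 0, 1], [0, 0, -0.5, 0, 0, 0, 1], [0, 0, -0.5, 0, 0, 0, 1], [0, 0, 0, 0, 0, 0, 1]]}}

```text
time: 11.25
tcp_pos: [0.5374, 0.1559, 0.1021]
tcp_rot: [[-0.966, 0.259, 0.005], [0.259, 0.966, -0.001], [-0.005, 0.001, -1.0]]
wrist_force: [0.9, 0.2, 0.0]
opening: -0.005
finger_force: 0.0
```

Call:
{"op": "send_rows", "data": {"increments": [[0.15, -0.5, 0, 0, 0, 0, 1], [0.15, -0.5, 0, 0, 0, 0, 1], [0.15, -0.5, 0, 0, 0, 0, 1], [0.15, -0.5, 0, 0, 0, 0, 1], [0.15, -0.5, 0, 0, 0, 0, 1], [0, -0.5, 0, 0, 0, 0, 1], [0, 0, 0, 0, 0, 0, 1], [0, 0, 0, 0, 0, 0, 1]]}}

```text
time: 12.05
tcp_pos: [0.4907, 0.0751, 0.1002]
tcp_rot: [[-0.966, 0.26, 0.001], [0.26, 0.966, 0.0], [-0.001, 0.001, -1.0]]
wrist_force: [-0.4, 0.0, -0.3]
opening: 0.002
finger_force: 0.0
```

```bash
python3 - <<'E'
from h import *
from rig import arm
import cv2
s=arm.observe();print(s["time"],vent(s["tcp_pos"]),s["wrist_force"],s["qpos"])
c=arm.camera("wrist");cv2.imwrite("pics/wrist5.png",c["image"])
np.savez("wrist5.npz",K=c["K"],T=c["T_tool_cam"],p=s["tcp_pos"],R=s["tcp_rot"])
E
```

```text
12.05 [-0.0208  0.0282  0.1002] [-0.42047612  0.04864612 -0.31518269] [ 6.43604617e-01  1.49690779e+01  1.06317460e+02  2.76391623e-02
  5.86539041e+01 -7.42841491e+01]
```

View pics/wrist5.png

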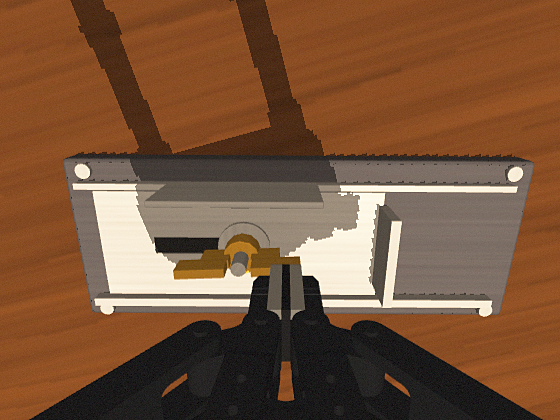

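The damper is shut and the bars are covered. The wings run from (175,270) to (300,262), stud top at about (238,268), and the lip is above in the picture.

```bash
python3 - <<'E'
from h import *
w=np.load("wrist5.npz")
for n,uv,z in [("stud",(238,270),.06),("wl a",(175,263),.0635),("wl b",(175,278),.0635),("wr a",(298,257),.0635),("wing l low",(200,262),.0635),("frame",(68,160),.02),("frame",(532,160),.02),("tabtop",(390,206),.054),("lip top",(207,207),.065)]:
    print(n,vent(ray(w,uv,z)))
E
```

```text
stud [-0.0015 -0.0008  0.06  ]
wl a [-0.0081 -0.037   0.0635]
wl b [ 0.0019 -0.038   0.0635]
wr a [-0.0118  0.0352  0.0635]
wing l low [-0.0087 -0.0223  0.0635]
frame [-0.061  -0.1145  0.02  ]
frame [-0.0603  0.1898  0.02  ]
tabtop [-0.0398  0.089   0.054 ]
lip top [-0.0431 -0.0154  0.065 ]
```

Call:
{"op": "send_rows", "data": {"increments": [[0, 0, 0.41, 0, 0, 0, 1], [0, 0, 0.41, 0, 0, 0, 1], [0, 0, 0.41, 0, 0, 0, 1], [0, 0, 0.41, 0, 0, 0, 1], [0, 0, 0.41, 0, 0, 0, 1], [0, 0, 0, 0, 0, 0, 1], [0, 0, 0, 0, 0, 0, 1]]}}

```text
time: 12.8
tcp_pos: [0.4906, 0.0759, 0.0385]
tcp_rot: [[-0.966, 0.258, -0.0], [0.258, 0.966, 0.0], [0.0, 0.0, -1.0]]
wrist_force: [0.7, -0.0, 0.6]
opening: 0.002
finger_force: 0.0
```

Call:
{"op": "send_rows", "data": {"increments": [[-0.12, -0.07, 0, 0, 0, 0, 1], [-0.08, 0.04, 0, 0, 0, 1, 1], [-0.08, 0.04, 0, 0, 0, 1, 1], [-0.08, 0.04, 0, 0, 0, 1, 1], [-0.08, 0.04, 0, 0, 0, 1, 1], [0, 0, 0, 0, 0, 0, 1]]}}

```text
time: 13.4
tcp_pos: [0.5046, 0.0735, 0.0391]
tcp_rot: [[-0.819, 0.574, 0.001], [0.574, 0.819, 0.0], [-0.001, 0.001, -1.0]]
wrist_force: [0.3, 0.7, 0.1]
opening: -0.001
finger_force: 0.3
```

```bash
cat >> h.py <<'E'
def rel(s):
    R=s["tcp_rot"];q=vent(s["tcp_pos"])-[-.0015,-.0008,0]
    a=np.degrees(np.arctan2(R[1,1],R[0,1]))+15
    u=np.array([np.cos(np.radians(a)),np.sin(np.radians(a))]);n=np.array([-u[1],u[0]])
    print("t",s["time"],"ang",a.round(1),"d",((q[:2]@n)*1e3).round(1),"r",((q[:2]@u)*1e3).round(1),"z",q[2],"F",s["wrist_force"].round(1),"q6",s["qpos"][5].round(0))
E
python3 -c "
from h import *
from rig import arm
rel(arm.observe())"
```

```text
t 13.4 ang 70.0 d 15.8 r 27.3 z 0.0391 F [0.3 0.7 0.1] q6 -55.0
```

Call:
{"op": "send_rows", "data": {"increments": [[-0.08, 0.04, 0, 0, 0, 1, 1], [-0.08, 0.04, 0, 0, 0, 1, 1], [-0.08, 0.04, 0, 0, 0, 1, 1], [-0.08, 0.04, 0, 0, 0, 1, 1], [-0.08, 0.04, 0, 0, 0, 1, 1], [-0.08, 0.04, 0, 0, 0, 1, 1]]}}

```text
time: 14.0
tcp_pos: [0.5195, 0.0681, 0.0391]
tcp_rot: [[-0.421, 0.907, 0.002], [0.907, 0.421, 0.001], [0.0, 0.002, -1.0]]
wrist_force: [-0.3, 2.1, -0.4]
opening: -0.002
finger_force: 1.0
```

```bash
python3 - <<'E'
from h import *
from rig import arm
import cv2
s=arm.observe();rel(s)
c=arm.camera("wrist");cv2.imwrite("pics/wrist6.png",c["image"])
np.savez("wrist6.npz",K=c["K"],T=c["T_tool_cam"],p=s["tcp_pos"],R=s["tcp_rot"])
E
```

```text
t 14.0 ang 39.9 d 16.1 r 26.9 z 0.0391 F [-0.3  2.1 -0.4] q6 -25.0
```

View pics/wrist6.png

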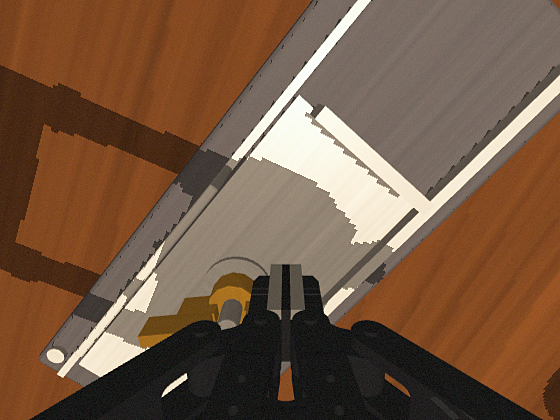

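The nut turns with the post: its free wing, at about (180,325), stays nearly level in the tool view, and the force is about 2 N.

Call:
{"op": "send_rows", "data": {"increments": [[-0.08, 0.04, 0, 0, 0, 1, 1], [-0.08, 0.04, 0, 0, 0, 1, 1], [-0.08, 0.04, 0, 0, 0, 1, 1], [-0.08, 0.04, 0, 0, 0, 1, 1], [-0.08, 0.04, 0, 0, 0, 1, 1], [-0.08, 0.04, 0, 0, 0, 1, 1], [-0.08, 0.04, 0, 0, 0, 1, 1], [-0.08, 0.04, 0, 0, 0, 1, 1], [-0.08, 0.04, 0, 0, 0, 1, 1], [-0.08, 0.04, 0, 0, 0, 1, 1]]}}

```text
time: 15.05
tcp_pos: [0.5327, 0.0449, 0.039]
tcp_rot: [[0.423, 0.906, 0.003], [0.906, -0.423, 0.0], [0.002, 0.003, -1.0]]
wrist_force: [1.9, 2.4, -1.3]
opening: 0.001
finger_force: 1.0
```

```bash
python3 -c "
from h import *
from rig import arm
rel(arm.observe())"
```

```text
t 15.05 ang -10.0 d 15.6 r 26.8 z 0.039 F [ 1.9  2.4 -1.3] q6 22.0
```

Call:
{"op": "send_rows", "data": {"increments": [[-0.08, 0.04, 0, 0, 0, 1, 1], [-0.08, 0.04, 0, 0, 0, 1, 1], [-0.08, 0.04, 0, 0, 0, 1, 1], [-0.08, 0.04, 0, 0, 0, 1, 1], [-0.08, 0.04, 0, 0, 0, 1, 1], [-0.08, 0.04, 0, 0, 0, 1, 1], [-0.08, 0.04, 0, 0, 0, 1, 1], [-0.08, 0.04, 0, 0, 0, 1, 1], [-0.08, 0.04, 0, 0, 0, 1, 1], [-0.08, 0.04, 0, 0, 0, 1, 1]]}}

```text
time: 16.05
tcp_pos: [0.5235, 0.0205, 0.0391]
tcp_rot: [[0.966, 0.258, 0.003], [0.258, -0.966, 0.0], [0.003, 0.001, -1.0]]
wrist_force: [1.7, 1.5, -0.9]
opening: 0.0
finger_force: 1.0
```

```bash
python3 -c "
from h import *
from rig import arm
rel(arm.observe())"
```

```text
t 16.05 ang -60.0 d 15.3 r 26.5 z 0.0391 F [ 1.7  1.5 -0.9] q6 70.0
```

Call:
{"op": "send_rows", "data": {"increments": [[-0.08, 0.04, 0, 0, 0, 1, 1], [-0.08, 0.04, 0, 0, 0, 1, 1], [-0.08, 0.04, 0, 0, 0, 1, 1], [-0.08, 0.04, 0, 0, 0, 1, 1], [-0.08, 0.04, 0, 0, 0, 1, 1], [-0.08, 0.04, 0, 0, 0, 1, 1], [-0.08, 0.04, 0, 0, 0, 1, 1], [0, 0, 0, 0, 0, 0, 1], [0.25, 0, 0, 0, 0, 0, 1], [0.1, 0, 0, 0, 0, 0, 1]]}}

```text
time: 17.05
tcp_pos: [0.5163, 0.0083, 0.0387]
tcp_rot: [[0.94, -0.34, 0.001], [-0.34, -0.94, -0.0], [0.001, 0.0, -1.0]]
wrist_force: [-0.5, 0.3, -0.1]
opening: 0.001
finger_force: 0.0
```

Call:
{"op": "send_rows", "data": {"increments": [[0, 0, -0.5, 0, 0, 0, 1], [0, 0, -0.5, 0, 0, 0, 1], [0, 0, -0.5, 0, 0, 0, 1], [0, 0, -0.5, 0, 0, -1, 1], [0, 0, 0, 0, 0, -1, 1], [0, 0, 0, 0, 0, -1, 1], [0, 0, 0, 0, 0, -1, 1], [0, 0, 0, 0, 0, -1, 1], [0, 0, 0, 0, 0, -1, 1], [0, 0, 0, 0, 0, -1, 1]]}}

```text
time: 18.05
tcp_pos: [0.5154, 0.0085, 0.0984]
tcp_rot: [[0.965, 0.264, -0.001], [0.264, -0.965, -0.0], [-0.001, 0.0, -1.0]]
wrist_force: [-0.1, -0.6, -0.3]
opening: 0.001
finger_force: 0.0
```

Call:
{"op": "send_rows", "data": {"increments": [[0, 0, 0, 0, 0, -1, 1], [0, 0, 0, 0, 0, -1, 1], [0, 0, 0, 0, 0, -1, 1], [0, 0, 0, 0, 0, -1, 1], [0, 0, 0, 0, 0, -1, 1], [0, 0, 0, 0, 0, -1, 1], [0, 0, 0, 0, 0, -1, 1], [0, 0, 0, 0, 0, -1, 1], [0, 0, 0, 0, 0, -1, 1], [0, 0, 0, 0, 0, -1, 1]]}}

```text
time: 19.05
tcp_pos: [0.5154, 0.0085, 0.0984]
tcp_rot: [[0.418, 0.909, -0.001], [0.909, -0.418, -0.0], [-0.001, -0.001, -1.0]]
wrist_force: [-0.0, 0.3, -0.2]
opening: -0.006
finger_force: 0.0
```

Call:
{"op": "send_rows", "data": {"increments": [[0, 0, 0, 0, 0, -1, 1], [0, 0, 0, 0, 0, -1, 1], [0, 0, 0, 0, 0, -1, 1], [0, 0, 0, 0, 0, -1, 1], [0, 0, 0, 0, 0, -1, 1], [0, 0, 0, 0, 0, -1, 1], [0, 0, 0, 0, 0, -1, 1], [0, 0, 0, 0, 0, -1, 1], [0, 0, 0, 0, 0, -1, 1], [0, 0, 0, 0, 0, -1, 1]]}}

```text
time: 20.05
tcp_pos: [0.5154, 0.0085, 0.0984]
tcp_rot: [[-0.427, 0.904, -0.001], [0.904, 0.427, -0.0], [0.0, -0.001, -1.0]]
wrist_force: [-1.2, 0.2, 0.1]
opening: -0.002
finger_force: 0.0
```

Call:
{"op": "send_rows", "data": {"increments": [[0, 0, 0, 0, 0, -1, 1], [0, 0, 0, 0, 0, -1, 1], [0, 0, 0, 0, 0, -1, 1], [0, 0, 0, 0, 0, -1, 1], [0, 0, 0, 0, 0, -1, 1], [0, 0, 0, 0, 0, -1, 1], [0, 0, 0, 0, 0, -1, 1], [0, 0, 0, 0, 0, -1, 1], [0, 0, 0, 0, 0, -1, 1], [0, 0, 0, 0, 0, 0, 1]]}}

```text
time: 21.05
tcp_pos: [0.5154, 0.0086, 0.0984]
tcp_rot: [[-0.94, 0.341, -0.001], [0.341, 0.94, -0.0], [0.001, -0.0, -1.0]]
wrist_force: [-0.1, -0.1, -0.1]
opening: -0.002
finger_force: 0.0
```

```bash
python3 - <<'E'
from h import *
from rig import arm
s=arm.observe();rel(s);print(vent(s["tcp_pos"]))
E
```

```text
t 21.05 ang 85.1 d -24.2 r -26.9 z 0.0984 F [-0.1 -0.1 -0.1] q6 -77.0
[ 0.0203 -0.0297  0.0984]
```

Call:
{"op": "send_rows", "data": {"increments": [[0.37, 0.45, 0, 0, 0, 0, 1], [0.37, 0.45, 0, 0, 0, 0, 1], [0.37, 0.45, 0, 0, 0, 0, 1], [0.37, 0.45, 0, 0, 0, 0, 1], [0, 0, 0, 0, 0, 0, 1], [0, 0, 0, 0, 0, 0, 1]]}}

```text
time: 21.65
tcp_pos: [0.4924, 0.0746, 0.0985]
tcp_rot: [[-0.94, 0.341, 0.0], [0.341, 0.94, -0.001], [-0.0, -0.0, -1.0]]
wrist_force: [0.4, -0.7, -0.2]
opening: 0.001
finger_force: 0.0
```

```bash
python3 - <<'E'
from h import *
from rig import arm
import cv2
s=arm.observe();rel(s)
c=arm.camera("wrist");cv2.imwrite("pics/wrist7.png",c["image"])
w=dict(K=c["K"],T=c["T_tool_cam"],p=s["tcp_pos"],R=s["tcp_rot"])
h=cv2.cvtColor(c["image"],cv2.COLOR_BGR2HSV);m=cv2.inRange(h,(18,180,60),(30,255,255))
ys,xs=np.nonzero(m);print(len(xs),cv2.fitLine(np.c_[xs,ys].astype(np.float32),2,0,.01,.01).ravel())
for k in np.linspace(xs.min(),xs.max()-1,9).astype(int):
    v=ys[xs==k]
    if len(v): print(k,v.min(),v.max(),vent(ray(w,(k,v.min()),.06))[:2])
E
```

```text
t 21.65 ang 85.0 d 20.0 r 27.3 z 0.0985 F [ 0.4 -0.7 -0.2] q6 -69.0
1537 [ 9.8822594e-01 -1.5300176e-01  2.3151268e+02  2.5925635e+02]
91 75 75 [-0.1177 -0.0612]
196 259 276 [-0.0126 -0.026 ]
222 251 277 [-0.0164 -0.0099]
248 236 253 [-0.0245  0.0064]
274 252 260 [-0.0131  0.0204]
301 261 262 [-0.0058  0.0358]
```

Call:
{"op": "send_rows", "data": {"increments": [[0.08, 0, 0, 0, 0, 0, 1], [0, 0, 0.41, 0, 0, 0, 1], [0, 0, 0.41, 0, 0, 0, 1], [0, 0, 0.41, 0, 0, 0, 1], [0, 0, 0.41, 0, 0, 0, 1], [0, 0, 0.41, 0, 0, 0, 1], [0, 0, 0, 0, 0, 0, 1], [0, 0, 0, 0, 0, 0, 1]]}}

```text
time: 22.5
tcp_pos: [0.49, 0.0751, 0.037]
tcp_rot: [[-0.939, 0.343, -0.0], [0.343, 0.939, -0.0], [0.0, -0.0, -1.0]]
wrist_force: [0.2, -0.6, 0.6]
opening: 0.002
finger_force: 0.0
```

Call:
{"op": "send_rows", "data": {"increments": [[-0.11, 0, 0, 0, 0, 0, 1], [-0.11, 0, 0, 0, 0, 0, 1], [-0.08, 0.04, 0, 0, 0, 1, 1], [-0.08, 0.04, 0, 0, 0, 1, 1], [-0.08, 0.04, 0, 0, 0, 1, 1], [-0.08, 0.04, 0, 0, 0, 1, 1], [-0.08, 0.04, 0, 0, 0, 1, 1]]}}

```text
time: 23.2
tcp_pos: [0.5098, 0.073, 0.0375]
tcp_rot: [[-0.704, 0.71, 0.001], [0.71, 0.704, 0.001], [0.0, 0.001, -1.0]]
wrist_force: [-0.1, 3.3, 0.4]
opening: -0.002
finger_force: 1.0
```

```bash
python3 -c "
from h import *
from rig import arm
rel(arm.observe())"
```

```text
t 23.2 ang 59.8 d 16.3 r 27.4 z 0.0375 F [-0.1  3.3  0.4] q6 -44.0
```

Call:
{"op": "send_rows", "data": {"increments": [[-0.08, 0.04, 0, 0, 0, 1, 1], [-0.08, 0.04, 0, 0, 0, 1, 1], [-0.08, 0.04, 0, 0, 0, 1, 1], [-0.08, 0.04, 0, 0, 0, 1, 1], [-0.08, 0.04, 0, 0, 0, 1, 1], [-0.08, 0.04, 0, 0, 0, 1, 1], [-0.08, 0.04, 0, 0, 0, 1, 1], [-0.08, 0.04, 0, 0, 0, 1, 1], [-0.08, 0.04, 0, 0, 0, 1, 1], [-0.08, 0.04, 0, 0, 0, 1, 1]]}}

```text
time: 24.2
tcp_pos: [0.5305, 0.0558, 0.0376]
tcp_rot: [[0.091, 0.996, 0.003], [0.996, -0.091, 0.001], [0.001, 0.003, -1.0]]
wrist_force: [2.0, 1.3, -1.3]
opening: -0.0
finger_force: 1.0
```

Call:
{"op": "send_rows", "data": {"increments": [[-0.08, 0.04, 0, 0, 0, 1, 1], [-0.08, 0.04, 0, 0, 0, 1, 1], [-0.08, 0.04, 0, 0, 0, 1, 1], [-0.08, 0.04, 0, 0, 0, 1, 1], [-0.08, 0.04, 0, 0, 0, 1, 1], [-0.08, 0.04, 0, 0, 0, 1, 1], [-0.08, 0.04, 0, 0, 0, 1, 1], [-0.08, 0.04, 0, 0, 0, 1, 1], [-0.08, 0.04, 0, 0, 0, 1, 1]]}}

```text
time: 25.1
tcp_pos: [0.5317, 0.0319, 0.0377]
tcp_rot: [[0.769, 0.64, 0.004], [0.64, -0.769, 0.0], [0.003, 0.002, -1.0]]
wrist_force: [2.6, 1.2, -1.9]
opening: 0.0
finger_force: 1.0
```

```bash
python3 -c "
from h import *
from rig import arm
rel(arm.observe())"
```

```text
t 25.1 ang -35.2 d 16.4 r 27.0 z 0.0377 F [ 2.6  1.2 -1.9] q6 46.0
```

Close to the stop now, so single steps watching the force.

Call:
{"op": "send_rows", "data": {"increments": [[-0.08, 0.04, 0, 0, 0, 1, 1], [-0.08, 0.04, 0, 0, 0, 1, 1]]}}

```text
time: 25.3
tcp_pos: [0.5293, 0.0269, 0.0377]
tcp_rot: [[0.868, 0.497, 0.004], [0.497, -0.868, 0.0], [0.003, 0.002, -1.0]]
wrist_force: [1.6, 1.3, -1.0]
opening: -0.001
finger_force: 1.0
```

Call:
{"op": "send_rows", "data": {"increments": [[-0.06, 0.01, 0, 0, 0, 0, 1], [-0.06, 0, 0, 0, 0, 0, 1]]}}

```text
time: 25.5
tcp_pos: [0.5279, 0.0259, 0.0378]
tcp_rot: [[0.866, 0.5, 0.007], [0.5, -0.866, 0.002], [0.007, 0.002, -1.0]]
wrist_force: [7.5, 5.5, -4.6]
opening: -0.002
finger_force: 4.7
```

```bash
python3 -c "
from h import *
from rig import arm
rel(arm.observe())"
```

```text
t 25.5 ang -45.0 d 14.4 r 27.2 z 0.0378 F [ 7.5  5.5 -4.6] q6 55.0
```

Call:
{"op": "send_rows", "data": {"increments": [[-0.04, 0, 0, 0, 0, 0, 1], [0, 0, 0, 0, 0, 0, 1], [0, 0, 0, 0, 0, 0, 1], [0, 0, 0, 0, 0, 0, 1]]}}

```text
time: 25.9
tcp_pos: [0.5279, 0.0259, 0.0379]
tcp_rot: [[0.866, 0.5, 0.009], [0.5, -0.866, 0.003], [0.009, 0.002, -1.0]]
wrist_force: [7.2, 6.7, -4.9]
opening: -0.0
finger_force: 4.7
```

Call:
{"op": "send_rows", "data": {"increments": [[0.2, 0, 0, 0, 0, 0, 1], [0.2, 0, 0, 0, 0, 0, 1], [0, 0, 0, 0, 0, 0, 1], [0, 0, -0.7, 0, 0, 0, 1], [0, 0, -0.7, 0, 0, 0, 1], [0, 0, -0.7, 0, 0, 0, 1], [0, 0, -0.7, 0, 0, 0, 1], [0, 0, 0, 0, 0, 0, 1], [0, 0, 0, 0, 0, 0, 1]]}}

```text
time: 26.8
tcp_pos: [0.5333, 0.0302, 0.121]
tcp_rot: [[0.866, 0.5, -0.0], [0.5, -0.866, -0.0], [-0.0, 0.0, -1.0]]
wrist_force: [-0.2, 0.1, -0.1]
opening: -0.001
finger_force: 0.0
```

```bash
python3 - <<'E'
from h import *
from rig import arm
import cv2
s=arm.observe();rel(s)
a=arm.camera("wrist")["image"]
b=arm.camera("scene")["image"]
cv2.imwrite("pics/end.png",np.hstack([cv2.resize(i,(400,300)) for i in (a,b)]))
E
```

```text
t 26.8 ang -45.0 d 21.3 r 26.0 z 0.121 F [-0.2  0.1 -0.1] q6 56.0
```

View pics/end.png

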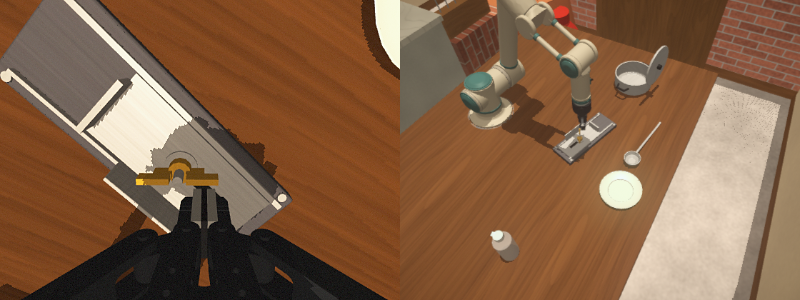

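The wings, from (137,182) to (217,180), lie level in a tool view turned to -45°, so the nut is right down. The plate is shut and the bystanders stand where they were. Handing in.

```bash
python3 -c "
from rig import arm
print(arm.finish_job())"
```

```text
the job is handed in; nothing more can be done
None
```

The damper is pushed fully shut and the wing nut is turned down to its hard stop at 45° clockwise. Bystanders look unmoved in the last picture, and the job was handed in at about 27 s; no verdict came back.

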